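# Clear the ink bottle and pop the touch-latch lid

### The job

An ink bottle has been left standing on the lid of the desk box with the blue mark. With your fingertips push the bottle back, upright and without gripping or lifting it, until it stands wholly on that box's fixed deck behind the lid; then press the blue mark until the catch lets go, and take the finger away so that the lid springs ajar. Leave the orange-marked box shut and do not disturb the other things on the desk.

Things in the scene. Friction and masses are not known exactly. Their poses are not given: they have to be found in the camera images.
- blue_box: Fixed grey box, blue strip on its front, 260 (x) x 150 x 75 mm high. Origin: centre of its underside, on the desk; x runs from its front to its back, z up. Along x (mm): front rim -130 to -116; lid (128 wide, top 0.5 above the deck) -115 to 3; hinge along y at 5, height 75; flat fixed deck, height 75, from 6 to 122; back rail, 9 above the deck, 122 to 130.
- blue_lid (a joint): Lid of the blue-marked box, rad: 0 shut and caught, negative pressed in (stop at -0.07), positive open. Pressed at the mark it yields at 3 to 4 N; the catch lets go 4 to 5 mm down (hard stop 7 mm), then a hinge spring lifts the lid behind the leaving finger to its stop at 0.38 (ajar, front edge 43 mm up). Too short a press leaves it caught.
- blue_mark (a point): Round blue press mark, 20 mm across, flat on the lid's top near the front edge, 100 mm in front of the hinge. The point is its centre, on the lid's top surface (height about 76 mm while shut); it moves with the lid.
- ink_bottle: Dark blue, square ink bottle with a black cap, 52 x 52 x 62 mm high, loose, about 0.11 to 0.23 kg. Origin at the centre of its underside, z up, x and y square to its flat sides. At the start it stands on the blue-marked lid, on or just behind the mark; its weight does not release the catch.
- orange_box: Fixed grey box, orange strip on its front, 260 (x) x 150 x 75 mm high. Origin: centre of its underside, on the desk; x runs from its front to its back, z up. Along x (mm): front rim -130 to -116; lid (128 wide, top 0.5 above the deck) -115 to 3; hinge along y at 5, height 75; flat fixed deck, height 75, from 6 to 122; back rail, 9 above the deck, 122 to 130.
- orange_lid (a joint): Lid of the orange-marked box, rad: 0 shut and caught, negative pressed in (stop at -0.07), positive open. Pressed at the mark it yields at 3 to 4 N; the catch lets go 4 to 5 mm down (hard stop 7 mm), then a hinge spring lifts the lid behind the leaving finger to its stop at 0.38 (ajar, front edge 43 mm up). Too short a press leaves it caught.
- orange_mark (a point): Round orange press mark, 20 mm across, flat on the lid's top near the front edge, 100 mm in front of the hinge. The point is its centre, on the lid's top surface (height about 76 mm while shut); it moves with the lid.
- eraser: Pink eraser 20 x 44 x 11 mm, on the deck of the orange-marked box. Bystander; origin at the centre of its underside.
- matchbox: Yellow and brown matchbox 36 x 55 x 14 mm, on the orange-marked lid. Bystander; origin at the centre of its underside.
- desk_bell: Brass hand bell with a dark handle, 60 mm across, 87 high, at the right edge of the desk. Bystander; origin at the centre of its underside.
There are look-alikes about, which are no part of the job. Of the things like the ink_bottle, leave any that is green or purple; of the rest the smaller one is meant.

How it is judged:
By the outcome, as a careful person would: the job done as asked, in the order asked, and still so for the second after the job is handed in, with the robot touching nothing.
It also fails if it takes over 48 s, if anything falls off the work surface, if the arm or the gripper's body presses on something with over 40 N, if the wrist force passes 120 N, or if a joint passes its speed limit or range.

### The arm

A 6-joint arm with a two-finger parallel gripper is mounted at the origin on the work surface; the furniture and walls round the work are solid. World frame = base frame: x ahead of the robot, y to its left, z up, the work surface at z = 0. Lengths are in m, angles in rad, forces in N, time in s.
With the tool pointing down it reaches from about 0.375 to 0.975 m from the base axis. Payload 3.8 kg.
Tool frame: the origin (TCP) lies on the centre line of the jaws, within the pads' length; the fingertips stand 25 mm ahead of it and the grasp point (between the pads) lies 6 mm ahead of it; z points along the fingers, y is the line along which they close (so a half turn about z gives the same grasp; the last joint's range is limited). The gripper opens to 85 mm and grips with 20 to 120 N. Pads are 22 mm wide; open, the fingers measure 114 mm over their backs; the gripper's body (76 mm by 85 mm) begins 54 mm behind the grasp point. The pads swing forward as they close: fully open they stand 13 mm farther back than shut.
Start: joints at [1.134, 0.264, 1.604, -0, 1.274, -0.037], TCP at [0.263, 0.622, 0.256] pointing down, gripper open.
Joint ranges: [-2.63, 2.63], [-0.94, 2.18], [0.31, 2.57], [-1.31, 4.45], [0, 2.66], [-2.55, 2.55]. Speed limits (rad/s): [2.57, 2.57, 3.14, 3.14, 3.14, 3.14].

### API

Orientations are given as a rotation vector (axis times angle).
In Python, from workcell import bot gives the robot as it stands. The module is installed in compiled form; this text tells all that it offers.
- The arm moves only by the tool play_rows, never from a script. Its argument "commands" is a list that holds one entry, the list of rows, each a list of 7 numbers: the shift along the tool's x, y, z as a fraction of full scale, then the turn, a rotation vector about the tool's x, y, z as a fraction of full scale, then the closure, from -1 (fully open) to 1 (shut). A call has 1 to 8 rows; each row is the pose to reach, as a shift and turn from the pose commanded when the call began, along the tool's axes at that moment, turning the shorter way round; what a row does not reach only later rows make up. Full scale, the value 1, is 60 cm for a shift and 180 degrees for a turn. A row lasts 1/10 s, in which the tool goes at most 50 mm and 8.59 degrees, less where a joint would pass 70% of its speed; a pose out of reach is approached as far as the arm can. A call with a number of a shift or a turn outside -1 to 1 is refused whole. A call with a gripper value outside its range is refused whole. The fingers move at their own pace and stop on an object; "force" is the grip in N (left out, the last holds). Time passes only in rows, so rows that repeat a pose let the fingers close. It gives the time, the measured TCP pose, the force, the opening and the grip force at its end, in the units of the state.
- bot.read_state(): the state, without advancing time (a new reading comes with each control period).
- bot.read_camera(name): name is "scene" or "top"; returns the picture (384x512x3 uint8, blue, green, red); there is no depth.
- bot.camera_params(name): a dict with "fov_y" (degrees; the focal length in pixels is half the picture's height over the tangent of half this angle, whatever the lens; pixels are square), "cx", "cy" (the principal point, pixels), "D" ([k1, k2, p1, p2, k3] as OpenCV has them; the pictures are not rectified), "rvec" (rotation vector, rad) and "tvec" (3), from world to camera coordinates, as OpenCV has them. Camera axes: x right, y down, z forward; pixel columns grow to the right and rows downward; lengths in m; the calibration is good to about 2 mm. A picture is of the moment at which its call begins. camera_params takes no time and is no camera call.
- bot.finish_job(): hands the job in; it is judged then, once.
The state is a dict: "time": time; "q": joint angles; "joint_vel": joint speeds; "joint_torque": joint torques, N m; "tool_pos": TCP position; "tcp_rot": TCP orientation; "wrist_force": force on the tool from outside, world axes, zero at the start; "torque": the same for the moment, N m; "width": opening from 0.0 (shut) to 1.0 (fully open); "grip_force": force on a finger pad.
Only numpy, scipy, OpenCV 4.12 (cv2) and the standard library are available. Lean on these libraries where they do the work, as an engineer would, in place of code of your own. Each camera call takes 0.05 s, during which the arm holds its last target. There are 200 camera calls.

## Working session

There is one attempt and no reset: what is moved stays moved. The work goes in short steps, Python scripts to look and compute and a tool call to move; the robot and the scene stay as the last step left them, time stands still between calls to the robot, and variables do not carry over. Pictures are saved under pics/ and viewed, at most 10 in all, crops included, and the job is handed in when it is done.

Besides the shell and the picture viewer there is one more tool, called after "Emit:" by a JSON object that holds its "fn" and its "kwargs", one argument or row to a line. play_rows: Moves the arm, as the interface text tells. Its arguments: {"type":"object","properties":{"commands":{"type":"array"},"force":{"type":"number"}},"required":["commands"]}

```bash
mkdir -p pics
cat > h.py <<'E'
import numpy as np,cv2
from workcell import bot
def cam(n):
    p=bot.camera_params(n);f=192/np.tan(np.radians(p["fov_y"])/2)
    return np.array([[f,0,p["cx"]],[0,f,p["cy"]],[0,0,1.]]),np.array(p["D"],float),np.array(p["rvec"],float),np.array(p["tvec"],float)
def ray(n,uv):
    K,D,r,t=cam(n);R=cv2.Rodrigues(r)[0]
    q=cv2.undistortPoints(np.array(uv,float).reshape(-1,1,2),K,D).reshape(-1,2)
    return -R.T@t,(R.T@np.c_[q,np.ones(len(q))].T).T
def atz(n,uv,z):
    c,d=ray(n,uv);return c+d*((z-c[2])/d[:,2])[:,None]
def tri(uv1,uv2):
    a,d=ray("top",[uv1]);b,e=ray("scene",[uv2]);d=d[0];e=e[0]
    s=np.linalg.lstsq(np.c_[d,-e],b-a,rcond=None)[0];p=a+s[0]*d;q=b+s[1]*e
    return (p+q)/2,np.linalg.norm(p-q)
def proj(n,P):
    K,D,r,t=cam(n);return cv2.projectPoints(np.array(P,float).reshape(-1,3),r,t,K,D)[0].reshape(-1,2)
E
python3 - <<'E'
from h import *
for n in("top","scene"):
    cv2.imwrite(f"pics/{n}0.png",bot.read_camera(n)); c,_=ray(n,[[256,192]]);print(n,c)
print(bot.read_state())
E
```

```text
top [ 0.33544256 -0.04484323  1.29535787]
scene [ 0.14792549 -0.58843258  0.80231915]
{'time': 0.1, 'q': array([ 1.13409912e+00,  2.64677126e-01,  1.60525263e+00, -2.84747782e-05,
        1.27368957e+00, -3.68756078e-02]), 'joint_vel': array([ 0.00013096, -0.00279445, -0.00160573,  0.00106802,  0.00063724,
       -0.00021847]), 'joint_torque': array([ 9.75652874e-04, -5.16703963e+01, -3.68592918e+01,  8.67372751e-05,
        6.21595042e-03,  2.44041655e-05]), 'tool_pos': array([0.26248176, 0.6212097 , 0.25507872]), 'tcp_rot': array([-0.62376113, -3.07858671,  0.00310424]), 'wrist_force': array([-0.46414135, -0.26582322, -0.11143707]), 'torque': array([0.02554037, 0.0380157 , 0.01782675]), 'grip_force': 0.0, 'width': 0.9961384747719165}
```

View pics/top0.png

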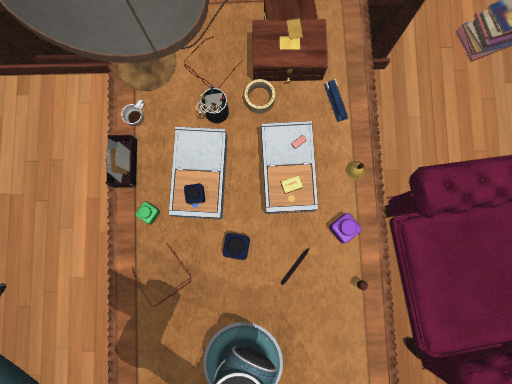

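View pics/scene0.png

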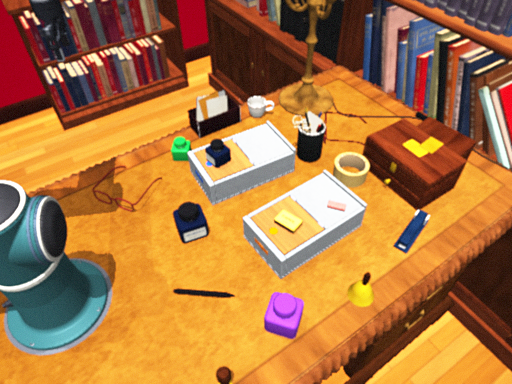

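The top view shows the blue box with a dark bottle at (195,193) and the orange box at (290,165). Bottle candidates:
- Dark blue on the lid, (195,193)
- A larger dark blue one on the desk, (236,245)
- Green, (147,212)
- Purple, (345,228)

I choose the one on the blue-marked lid and will check it in a crop.

Run:
```python
from h import *
a=cv2.imread("pics/top0.png")[115:265,120:260];b=cv2.imread("pics/scene0.png")[115:215,170:310]
a=cv2.resize(a,None,fx=4,fy=4,interpolation=cv2.INTER_CUBIC)[:, :]
b=cv2.resize(b,None,fx=5,fy=5,interpolation=cv2.INTER_CUBIC)
cv2.imwrite("pics/ca.png",a);cv2.imwrite("pics/cb.png",b)
print(proj("top",[[0,0,0],[.26,.62,.25],[.5,0,0],[.5,.3,0]]))
```

```text
[[242.97565238 363.22977303]
 [-14.13505191 281.95334037]
 [241.38530094 194.2121445 ]
 [144.028652   195.52593991]]
```

View pics/ca.png

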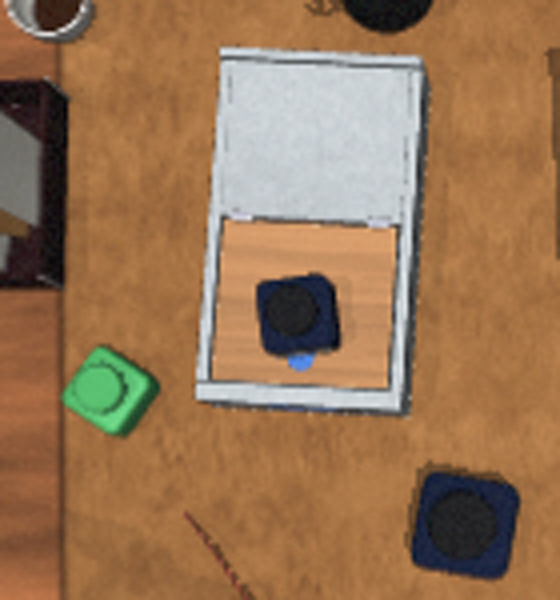

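View pics/cb.png

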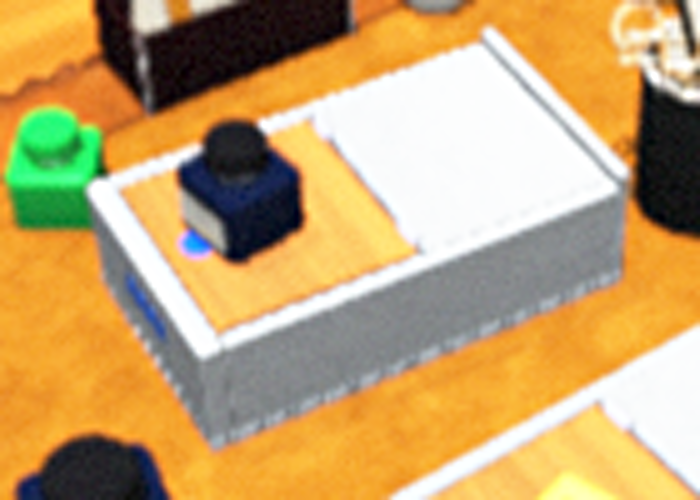

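The crops show the smaller dark blue bottle on the lid of the blue-strip box. The blue mark just peeps out in front of it, at (195.5,205.5) in top and (209,163.5) in scene. Next I measure.

Run:
```python
from h import *
T=lambda p:np.array(p,float)/4+[120-.375,115-.375]
S=lambda p:np.array(p,float)/5+[170-.4,115-.4]
t={k:T(v) for k,v in dict(FL=(196,399),FR=(407,413),BR=(426,60),BL=(221,48),lidBL=(224,219),lidBR=(399,226)).items()}
s={k:S(v) for k,v in dict(FL=(92,184),FR=(208,356),BR=(628,178),BL=(490,30),lidBL=(308,124),lidBR=(416,251)).items()}
P={}
for k in t:
    p,e=tri(t[k],s[k]);P[k]=p;print(k,p.round(4),round(e,4), atz("top",[t[k]],.084 if k[0]=='B' else .0755)[0].round(4))
obj={'FL':(-.13,.075,.075),'FR':(-.13,-.075,.075),'BR':(.13,-.075,.084),'BL':(.13,.075,.084),'lidBL':(.003,.064,.0755),'lidBR':(.003,-.064,.0755)}
from scipy.optimize import least_squares
def W(v,o):c,s_=np.cos(v[2]),np.sin(v[2]);return [v[0]+c*o[0]-s_*o[1],v[1]+s_*o[0]+c*o[1],o[2]]
def res(v):
    r=[]
    for k in t:
        r+=list(proj("top",[W(v,obj[k])])[0]-t[k])+list(proj("scene",[W(v,obj[k])])[0]-s[k])
    return np.array(r)
b=least_squares(res,[.55,.15,-.05],loss='soft_l1');print("box",b.x.round(4),res(b.x).round(1))
yaw=b.x[2]
def loc(p):
    d=p-np.array([b.x[0],b.x[1],0]);c,s_=np.cos(yaw),np.sin(yaw);return np.array([c*d[0]+s_*d[1],-s_*d[0]+c*d[1],p[2]])
# bottle
print("bottom corners scene",[loc(atz("scene",[S(p)],.0755)[0]).round(4) for p in [(181,222),(236,261),(301,222)]])
print("cap top",[loc(atz("top",[T((293,309))],.1375)[0]).round(4),loc(atz("scene",[S((236,135))],.1375)[0]).round(4),loc(tri(T((293,309)),S((236,136)))[0]).round(4)])
print("top shoulder corners",[loc(atz("top",[T(p)],.12)[0]).round(4) for p in [(257,283),(322,273),(340,350),(275,357)]])
print("mark expected world",W(b.x,(-.095,0,.0755)),proj("top",[W(b.x,(-.095,0,.0755))])*4-np.array([480,460]))
```

```text
FL [0.4359 0.2074 0.0747] 0.0024 [0.4347 0.2076 0.0755]
FR [0.4242 0.0547 0.0773] 0.0037 [0.4227 0.0555 0.0755]
BR [0.681  0.0407 0.0808] 0.0015 [0.6807 0.0401 0.084 ]
BL [0.6927 0.1916 0.0809] 0.0009 [0.6922 0.1908 0.084 ]
lidBL [0.5665 0.1905 0.0686] 0.0019 [0.5661 0.1888 0.0755]
lidBR [0.5576 0.0617 0.0748] 0.0034 [0.5591 0.0609 0.0755]
box [ 0.558   0.1239 -0.0655] [ 0.2  0.5 -1.3  0.4 -0.7 -0.2 -1.5  0.2 -0.2 -0.7  0.9 -1.2  0.2 -0.1
  0.4 -0.6  0.4  0.3  0.3 -1.2  0.4  0.8  0.7  0.2]
bottom corners scene [array([-0.0968,  0.0212,  0.0755]), array([-0.0843, -0.0212,  0.0755]), array([-0.0408, -0.0114,  0.0755])]
cap top [array([-0.0673,  0.0003,  0.1375]), array([-0.0672,  0.0025,  0.1375]), array([-0.0678,  0.0003,  0.1388])]
top shoulder corners [array([-0.0481,  0.0296,  0.12  ]), array([-0.0387, -0.0154,  0.12  ]), array([-0.0921, -0.0316,  0.12  ]), array([-0.0994,  0.0133,  0.12  ])]
mark expected world [np.float64(0.463162372102848), np.float64(0.13012049081946597), 0.0755] [[302.06415971 356.77395426]]
```

Box is at (0.558, 0.124) with yaw -0.066. The bottle is at box-local (-0.067, 0), turned about 13° relative to the box. Now I work out the first move.

```bash
cat >> h.py <<'E'
from scipy.spatial.transform import Rotation as Ro
BX,BY,BYAW=.558,.1239,-.0655
def goal(lx,ly,z,lyaw=0):
    c,s=np.cos(BYAW),np.sin(BYAW);st=bot.read_state();R=Ro.from_rotvec(st["tcp_rot"])
    p=np.array([BX+c*lx-s*ly,BY+s*lx+c*ly,z])
    a=BYAW+lyaw; ty=np.array([-np.sin(a),np.cos(a),0])
    if ty@R.as_matrix()[:,1]<0: ty=-ty
    tz=np.array([0,0,-1.]);G=Ro.from_matrix(np.c_[np.cross(ty,tz),ty,tz])
    return np.r_[R.inv().apply(p-st["tool_pos"])/.6,(R.inv()*G).as_rotvec()/np.pi].round(4).tolist()
def where():
    st=bot.read_state();d=st["tool_pos"]-[BX,BY,0];c,s=np.cos(BYAW),np.sin(BYAW)
    print("t",st["time"],"local",np.round([c*d[0]+s*d[1],-s*d[0]+c*d[1],d[2]],4),"F",np.round(st["wrist_force"],2),"w",round(float(st["width"]),3))
E
python3 -c "
from h import *
where();print(goal(-.118,0,.255),goal(-.118,0,.16))"
```

```text
t 0.1 local [-0.3274  0.4769  0.2551] F [-0.46 -0.27 -0.11] w 0.996
[-0.5905, -0.6363, 0.0014, -0.0006, -0.0001, -0.1064] [-0.5905, -0.636, 0.1597, -0.0006, -0.0001, -0.1064]
```

Emit:
{"fn": "play_rows", "kwargs": {
  "commands": [
    [[-0.59, -0.636, 0.0, 0, 0, -0.106, 0.4], [-0.59, -0.636, 0.0, 0, 0, -0.106, 0.4], [-0.59, -0.636, 0.0, 0, 0, -0.106, 0.4], [-0.59, -0.636, 0.0, 0, 0, -0.106, 0.4], [-0.59, -0.636, 0.0, 0, 0, -0.106, 0.4], [-0.59, -0.636, 0.0, 0, 0, -0.106, 0.4], [-0.59, -0.636, 0.0, 0, 0, -0.106, 0.4], [-0.59, -0.636, 0.0, 0, 0, -0.106, 0.4]]
  ]
}}

```text
time: 0.9
tool_pos: [0.3991, 0.2437, 0.2559]
tcp_rot: [-0.104, -3.14, 0.0]
wrist_force: [0.3, 0.5, 0.5]
width: 0.303
grip_force: 0.0
```

```bash
python3 -c "
from h import *
where();print(goal(-.120,0,.255),goal(-.120,0,.16))"
```

```text
t 0.9 local [-0.1664  0.1092  0.2559] F [0.31 0.52 0.45] w 0.303
[-0.0775, -0.1819, 0.0016, -0.0001, -0.0, -0.0002] [-0.0775, -0.1819, 0.1599, -0.0001, -0.0, -0.0002]
```

Emit:
{"fn": "play_rows", "kwargs": {
  "commands": [
    [[-0.078, -0.182, 0.0, 0, 0, 0, 0.4], [-0.078, -0.182, 0.0, 0, 0, 0, 0.4], [-0.078, -0.182, 0.0, 0, 0, 0, 0.4], [-0.078, -0.182, 0.16, 0, 0, 0, 0.4], [-0.078, -0.182, 0.16, 0, 0, 0, 0.4], [-0.078, -0.182, 0.16, 0, 0, 0, 0.4], [-0.078, -0.182, 0.16, 0, 0, 0, 0.4]]
  ]
}}

```text
time: 1.6
tool_pos: [0.4377, 0.1335, 0.1598]
tcp_rot: [-0.105, -3.137, 0.001]
wrist_force: [0.6, -0.5, 0.3]
width: 0.301
grip_force: 0.0
```

Run:
```python
from h import *
where();print(goal(-.120,0,.112))
a=cv2.resize(bot.read_camera("top")[135:235,150:250],None,fx=5,fy=5,interpolation=cv2.INTER_CUBIC)
b=cv2.resize(bot.read_camera("scene")[85:185,160:310],None,fx=5,fy=5,interpolation=cv2.INTER_CUBIC)[:500]
cv2.imwrite("pics/c2.png",cv2.resize(np.hstack([a,b]),(800,320)))
```

```text
t 1.6 local [-0.1207  0.0017  0.1598] F [ 0.58 -0.46  0.27] w 0.301
[-0.0013, -0.0027, 0.0797, -0.0003, -0.0009, -0.0004]
```

View pics/c2.png

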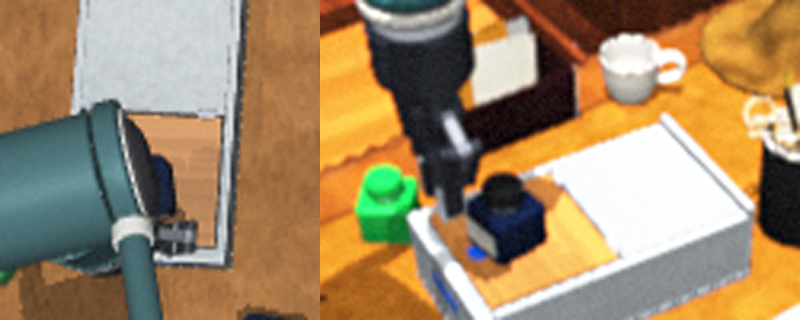

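The fingers stand in front of the bottle (scene crop, fingers at (450,200), bottle at (505,220)). I lower to pushing height.

Emit:
{"fn": "play_rows", "kwargs": {
  "commands": [
    [[0, -0.003, 0.03, 0, 0, 0, 0.4], [0, -0.003, 0.05, 0, 0, 0, 0.4], [0, -0.003, 0.06, 0, 0, 0, 0.4], [0, -0.003, 0.07, 0, 0, 0, 0.4], [0, -0.003, 0.08, 0, 0, 0, 0.4], [0, -0.003, 0.08, 0, 0, 0, 0.4]]
  ]
}}

```text
time: 2.3
tool_pos: [0.438, 0.1318, 0.1117]
tcp_rot: [-0.105, -3.139, 0.001]
wrist_force: [-0.8, -0.9, 0.2]
width: 0.301
grip_force: 0.0
```

Run:
```python
from h import *
where();print(goal(-.105,0,.112),goal(.027,0,.112))
cv2.imwrite("pics/c3.png",cv2.resize(bot.read_camera("scene")[105:185,180:280],None,fx=6,fy=6,interpolation=cv2.INTER_CUBIC))
```

```text
t 2.3 local [-1.202e-01  1.000e-04  1.117e-01] F [-0.8  -0.93  0.22] w 0.301
[-0.0254, -0.0001, -0.0006, -0.0001, -0.0004, -0.0004] [-0.2454, 0.0002, -0.0008, -0.0001, -0.0004, -0.0004]
```

View pics/c3.png

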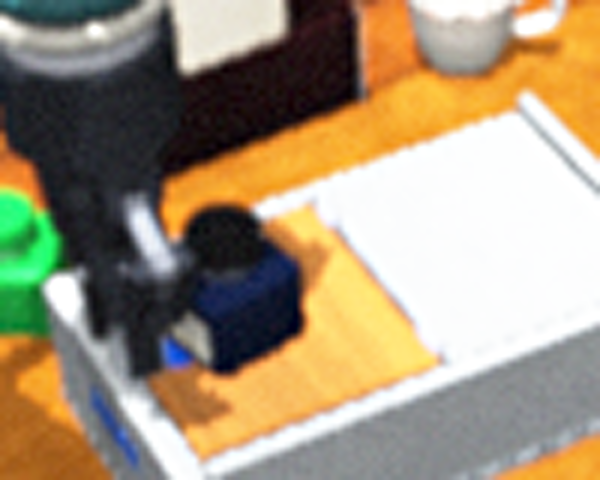

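The fingertips are low in front of the bottle's label face, touching nothing. I start a slow push.

Emit:
{"fn": "play_rows", "kwargs": {
  "commands": [
    [[-0.01, 0, 0, 0, 0, 0, 0.4], [-0.02, 0, 0, 0, 0, 0, 0.4], [-0.028, 0, 0, 0, 0, 0, 0.4], [-0.036, 0, 0, 0, 0, 0, 0.4], [-0.044, 0, 0, 0, 0, 0, 0.4], [-0.052, 0, 0, 0, 0, 0, 0.4], [-0.06, 0, 0, 0, 0, 0, 0.4], [-0.068, 0, 0, 0, 0, 0, 0.4]]
  ]
}}

```text
time: 3.15
tool_pos: [0.4794, 0.129, 0.1122]
tcp_rot: [-0.105, -3.139, 0.0]
wrist_force: [-1.4, -0.3, 1.9]
width: 0.301
grip_force: 1.1
```

Run:
```python
from h import *
where();print(goal(.027,0,.112))
cv2.imwrite("pics/c4.png",cv2.resize(bot.read_camera("scene")[105:185,180:280],None,fx=6,fy=6,interpolation=cv2.INTER_CUBIC))
```

```text
t 3.15 local [-0.0788 -0.      0.1122] F [-1.39 -0.26  1.88] w 0.301
[-0.1763, 0.0003, 0.0003, -0.0001, -0.0001, -0.0004]
```

View pics/c4.png

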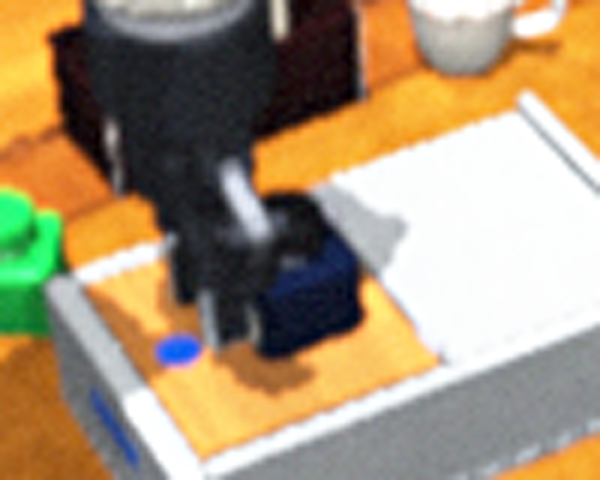

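The bottle slides upright and has squared up to the fingers; the blue mark is fully seen at scene (209.5,163). I continue.

Emit:
{"fn": "play_rows", "kwargs": {
  "commands": [
    [[-0.009, 0, 0, 0, 0, 0, 0.4], [-0.018, 0, 0, 0, 0, 0, 0.4], [-0.027, 0, 0, 0, 0, 0, 0.4], [-0.036, 0, 0, 0, 0, 0, 0.4], [-0.045, 0, 0, 0, 0, 0, 0.4], [-0.054, 0, 0, 0, 0, 0, 0.4], [-0.063, 0, 0, 0, 0, 0, 0.4], [-0.072, 0, 0, 0, 0, 0, 0.4]]
  ]
}}

```text
time: 4.0
tool_pos: [0.5227, 0.1262, 0.1123]
tcp_rot: [-0.105, -3.14, 0.0]
wrist_force: [-2.7, 0.1, 1.0]
width: 0.301
grip_force: 1.0
```

Emit:
{"fn": "play_rows", "kwargs": {
  "commands": [
    [[-0.009, 0, 0, 0, 0, 0, 0.4], [-0.018, 0, 0, 0, 0, 0, 0.4], [-0.027, 0, 0, 0, 0, 0, 0.4], [-0.036, 0, 0, 0, 0, 0, 0.4], [-0.045, 0, 0, 0, 0, 0, 0.4], [-0.054, 0, 0, 0, 0, 0, 0.4], [-0.063, 0, 0, 0, 0, 0, 0.4], [-0.072, 0, 0, 0, 0, 0, 0.4]]
  ]
}}

```text
time: 4.8
tool_pos: [0.5658, 0.1233, 0.1123]
tcp_rot: [0.105, 3.14, -0.0]
wrist_force: [-1.0, 0.2, 0.3]
width: 0.301
grip_force: 0.4
```

Run:
```python
from h import *
where();print(goal(.027,0,.112))
cv2.imwrite("pics/c5.png",cv2.resize(bot.read_camera("scene")[95:185,180:300],None,fx=6,fy=6,interpolation=cv2.INTER_CUBIC))
u=np.array([209.4,162.9]);p=atz("scene",[u],.0755)[0];d=p-[BX,BY,0];c,s=np.cos(BYAW),np.sin(BYAW);print("mark local",c*d[0]+s*d[1],-s*d[0]+c*d[1])
```

```text
t 4.8 local [ 0.0079 -0.      0.1123] F [-1.03  0.15  0.31] w 0.301
[-0.0319, 0.0001, 0.0004, -0.0, 0.0, -0.0004]
mark local -0.09487456590849531 0.0023222467061516216
```

View pics/c5.png

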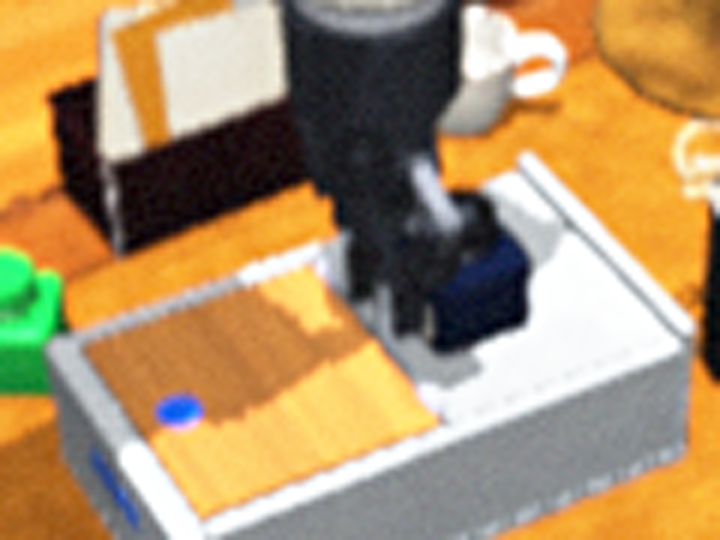

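The bottle is upright and already on the deck. I push it 17 mm more for margin, then back off and rise.

Emit:
{"fn": "play_rows", "kwargs": {
  "commands": [
    [[-0.008, 0, 0, 0, 0, 0, 0.4], [-0.015, 0, 0, 0, 0, 0, 0.4], [-0.021, 0, 0, 0, 0, 0, 0.4], [-0.026, 0, 0, 0, 0, 0, 0.4], [-0.029, 0, 0, 0, 0, 0, 0.4], [-0.029, 0, 0, 0, 0, 0, 0.4], [-0.01, 0, 0, 0, 0, 0, 0.4], [0.03, 0, 0, 0, 0, 0, 0.4]]
  ]
}}

```text
time: 5.65
tool_pos: [0.5483, 0.1246, 0.1127]
tcp_rot: [0.106, 3.137, 0.001]
wrist_force: [0.1, 0.7, 0.4]
width: 0.301
grip_force: 0.0
```

Emit:
{"fn": "play_rows", "kwargs": {
  "commands": [
    [[0.05, 0, -0.02, 0, 0, 0, 0.4], [0.1, 0, -0.06, 0, 0, 0, 1], [0.13, 0, -0.06, 0, 0, 0, 1], [0.14, 0, -0.06, 0, 0, 0, 1], [0.14, 0, -0.06, 0, 0, 0, 1], [0.14, 0, -0.06, 0, 0, 0, 1]]
  ]
}}

```text
time: 6.25
tool_pos: [0.4639, 0.1302, 0.1481]
tcp_rot: [0.105, 3.139, -0.0]
wrist_force: [-0.3, -0.5, -0.3]
width: 0.002
grip_force: 0.0
```

Run:
```python
from h import *
where();print(goal(-.095,0.001,.107))
cv2.imwrite("pics/c6.png",cv2.resize(bot.read_camera("scene")[85:185,170:300],None,fx=6,fy=6,interpolation=cv2.INTER_CUBIC)[:600])
```

```text
t 6.25 local [-9.430e-02  1.000e-04  1.481e-01] F [-0.27 -0.52 -0.27] w 0.002
[0.0013, 0.0015, 0.0686, -0.0, 0.0002, -0.0004]
```

View pics/c6.png

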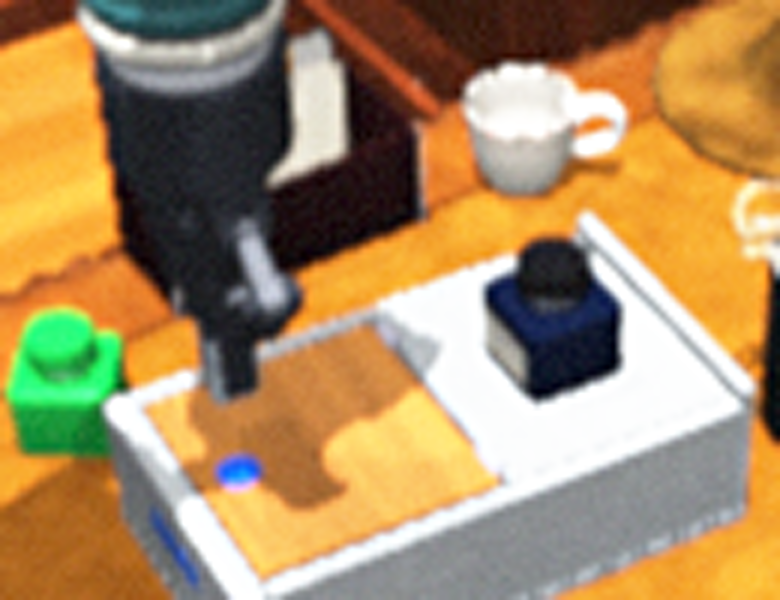

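The bottle stands upright on the deck at (553,330) in the crop, clear of the hinge line and the back rail. The shut fingertips hang above the mark at (240,472). I press in small steps.

Emit:
{"fn": "play_rows", "kwargs": {
  "commands": [
    [[0.001, 0.001, 0.04, 0, 0, 0, 1], [0.001, 0.001, 0.06, 0, 0, 0, 1], [0.001, 0.001, 0.07, 0, 0, 0, 1], [0.001, 0.001, 0.074, 0, 0, 0, 1], [0.001, 0.001, 0.078, 0, 0, 0, 1], [0.001, 0.001, 0.08, 0, 0, 0, 1], [0.001, 0.001, 0.08, 0, 0, 0, 1]]
  ]
}}

```text
time: 7.0
tool_pos: [0.4635, 0.1309, 0.1008]
tcp_rot: [0.105, 3.139, 0.0]
wrist_force: [0.0, 0.6, -0.3]
width: 0.002
grip_force: 0.0
```

Emit:
{"fn": "play_rows", "kwargs": {
  "commands": [
    [[0, 0, 0.002, 0, 0, 0, 1], [0, 0, 0.004, 0, 0, 0, 1], [0, 0, 0.005, 0, 0, 0, 1], [0, 0, 0.005, 0, 0, 0, 1]]
  ]
}}

```text
time: 7.4
tool_pos: [0.4636, 0.131, 0.0978]
tcp_rot: [0.105, 3.138, 0.001]
wrist_force: [-0.7, -0.8, 4.0]
width: 0.003
grip_force: 2.1
```

Emit:
{"fn": "play_rows", "kwargs": {
  "commands": [
    [[0, 0, 0.002, 0, 0, 0, 1], [0, 0, 0.004, 0, 0, 0, 1], [0, 0, 0.0055, 0, 0, 0, 1], [0, 0, 0.0055, 0, 0, 0, 1]]
  ]
}}

```text
time: 7.8
tool_pos: [0.4637, 0.1309, 0.0941]
tcp_rot: [0.105, 3.138, 0.0]
wrist_force: [1.9, 0.7, 2.9]
width: -0.001
grip_force: 1.8
```

Emit:
{"fn": "play_rows", "kwargs": {
  "commands": [
    [[0, 0, -0.02, 0, 0, 0, 1], [0, 0, -0.06, 0, 0, 0, 1], [0, 0, -0.12, 0, 0, 0, 1], [0, 0, -0.18, 0, 0, 0, 1], [0.05, 0, -0.22, 0, 0, 0, 1], [0.1, 0, -0.24, 0, 0, 0, 1], [0.1, 0, -0.24, 0, 0, 0, 1], [0.1, 0, -0.24, 0, 0, 0, 1]]
  ]
}}

```text
time: 8.6
tool_pos: [0.4025, 0.1348, 0.2382]
tcp_rot: [0.104, 3.139, 0.0]
wrist_force: [0.6, 0.6, 0.2]
width: 0.002
grip_force: 0.0
```

Run:
```python
from h import *
where()
cv2.imwrite("pics/c7.png",cv2.resize(bot.read_camera("scene")[80:280,150:380],(690,600),interpolation=cv2.INTER_CUBIC))
```

```text
t 8.6 local [-0.1559  0.0007  0.2382] F [0.57 0.59 0.19] w 0.002
```

View pics/c7.png

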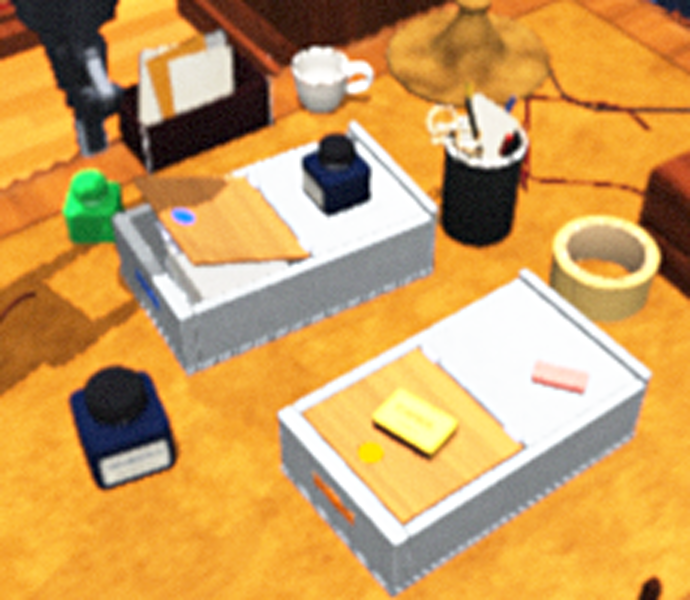

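The blue lid stands ajar with its mark at (183,215), and the bottle is upright on the deck at (335,180). The orange box is shut with matchbox and eraser in place, and the arm is clear.

```bash
python3 -c "
from workcell import bot
print(bot.finish_job())"
```

```text
the job is handed in; nothing more can be done
None
```

The ink bottle stands upright on the blue box's deck, the blue lid has sprung ajar, the orange box and the other things in view were left alone, and the job was handed in at about 8.6 s.

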